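# Let the drawer stop out to its next pin hole

## Robot

A 6-joint arm with a two-finger parallel gripper is mounted at the origin on a cart in front of the work surface, level with it; the furniture and walls round the work are solid. World frame = base frame: x ahead of the robot, y to its left, z up, the work surface at z = 0. Lengths are in m, angles in rad, forces in N, time in s.
With the tool pointing down it reaches from about 0.4 to 0.825 m from the base axis. Payload 7 kg.
Tool frame: the origin (TCP) lies between the finger pads; the fingertips stand 25 mm ahead of it and the grasp point (between the pads) lies 6 mm ahead of it (arm.tip_extent is the z of the fingertips in the tool frame, in m); z points along the fingers, x is the direction in which the jaws open and shut, and the axes are right-handed (so a half turn about z gives the same grasp; the last joint's range is limited). The gripper opens to 88 mm and grips with 3 to 60 N. Pads are 19 mm wide; open, the fingers measure 130 mm over their backs; the gripper's body (78 mm by 193 mm) begins 47 mm behind the grasp point.
Start: joints at [1.578, 0.359, 0.012, 0, -1.224, -0.288], TCP at [0.187, 0.649, 0.252] pointing down, gripper open.
Joint ranges: [-3.07, 3.07], [-1.43, 2.12], [-1.02, 1.25], [-3.03, 1.67], [-3.05, -0], [-3.03, 3.03]. Speed limits (rad/s): [2.39, 2.39, 3.01, 3.14, 3.14, 3.14].

## Interface

Orientations are given as [roll, pitch, yaw] about the fixed x, y, z axes, in that order (R = Rz(yaw) Ry(pitch) Rx(roll)).
In Python, from station import monitor, grab_frame, job_done, arm gives the robot as it stands.
- The arm moves only by the shell command python3 -m jog 'ROWS' [FORCE]. ROWS is JSON, a list that holds one entry, the list of rows, each a list of 7 numbers: the shift along the world's x, y, z in m, then the turn, a rotation vector about the world's x, y, z in rad, then the opening, from 0 (shut) to 1 (fully open). In form: [[[dx, dy, dz, ax, ay, az, claw], ...]]. A call has 1 to 20 rows; each row shifts and turns the commanded pose from where the row before left it; what a row does not reach is not made up. A row lasts 1/8 s, in which the tool goes at most 62.5 mm and 10.7 degrees, less where a joint would pass 70% of its speed; a pose out of reach is approached as far as the arm can. A call is refused whole if a number of a shift passes 0.0625 or a number of a turn 0.188, either way. A call with a gripper value outside its range is refused whole. The fingers move at their own pace and stop on an object; FORCE is the grip in N (left out, the last holds). Time passes only in rows, so rows that do not move let the fingers close. It gives the time, the measured TCP pose, the force and the opening at its end, in the units of the state.
- monitor.get_state(): the state, without advancing time (a new reading comes with each control period).
- grab_frame(name): name is "scene" or "top"; returns a dict with "pixels" (420x560x3 uint8, red, green, blue), "K" (3x3 intrinsics, pixels), "k1" (the pictures are not rectified: a ray, as slopes to the right and down, at radius r is drawn at 1 + k1 r^2 times it, then the intrinsics apply), "view" (4x4, takes a point from world to camera coordinates). Camera axes: x right, y down, z forward; pixel columns grow to the right and rows downward; lengths in m; the calibration is good to about 2 mm. A picture is of the moment at which its call begins. There is no depth.
- job_done(): hands the job in, once; it reports no verdict.
The state is a dict: "t": time; "q": joint angles; "qd": joint speeds; "joint_efforts": joint torques, N m; "eef_pos": TCP position; "ee_rot": TCP orientation; "force": force on the tool from outside, world axes, zero at the start; "moment": the same for the moment, N m; "width": finger opening in m.
Only numpy, scipy, OpenCV 4.12 (cv2) and the standard library are available. Lean on these libraries where they do the work, as an engineer would, in place of code of your own. Each camera call takes 0.05 s, during which the arm holds its last target.

## Task

In the drawers two telescopic stops keep the red boxes from sliding about. On the stop with the yellow knob, press the spring pin down by its knob, slide the inner tube out towards the red box by one hole, to the middle one, and let go so that the pin springs up there. Leave the stop with the blue knob as it is, and do not shove the red box in front of the yellow stop.

Things in the scene. Friction and masses are not known exactly. Their poses are not given: they have to be found in the camera images.
- yellow_stop: Fixed outer tube of the yellow-knob stop: square, painted grey, 24 mm wide, 136 long, top 50 mm above the drawer floor. Origin: mid-length, on the floor (z = 0); y axis along the tube the way the inner tube slides out. Three oblong holes in its top at y = -44 (pin here at the start), 0, +44 mm, joined by a slot for the pin's stem. In either drawer; drawer walls 88 mm high.
- yellow_knob (a point): Centre of the top face of the yellow knob, round, 32 mm in diameter and 24 mm tall, on the spring pin: 90 mm above the drawer floor with the pin up, 76 mm fully pressed. Free all round; it can be pinched across the tube and pushed straight down. Moves with the inner tube and the pin.
- yellow_tube (a joint): How far the dark steel inner tube of the yellow-knob stop is out, in m: 0 with the pin central in the first hole, 0.044 in the middle hole, 0.088 in the last. A hole gives the pin 9 mm of play either way; the start may be up to 6 mm off centre. Carries a dark end plate 70 mm wide; slides with about 2 N of friction.
- yellow_pin (a joint): How far the pin of the yellow-knob stop is pressed, in m: 0 up and locking, 0.014 end of travel. Pressed by more than 0.009 it is clear of the top wall and the tube slides; 12 mm is a good press. Spring: 5 N at the start, 12 N at the end; it lifts the pin when let go in a hole.
- blue_knob (a point): Centre of the top face of the blue knob, the same as the yellow one, on the other stop; to be left alone.
- box_a: The loose red box, 103 x 86 mm, 76 mm high and open at the top, that stands in front of the yellow stop. With the tube let out to the middle hole the end plate comes to about 15 mm from it. Origin: centre of its underside.

How it is judged:
By the outcome, as a careful person would: the job done as asked, in the order asked, and still so for the second after the job is handed in, with the robot touching nothing.
It also fails if it takes over 32 s, if anything falls off the work surface, if the arm or the gripper's body presses on something with over 40 N, if the wrist force passes 120 N, or if a joint passes its speed limit or range.

## Working session

There is one attempt and no reset: what is moved stays moved. The work goes in short steps, Python scripts to look and compute and a shell command to move; the robot and the scene stay as the last step left them, time stands still between calls to the robot, and variables do not carry over. Pictures are saved under pics/ and viewed, and the job is handed in when it is done.

```bash
ls; mkdir -p pics; python3 - <<'E'
from station import monitor, grab_frame, arm
import cv2
print(monitor.get_state())
for n in("scene","top"):
    f=grab_frame(n); cv2.imwrite(f"pics/{n}0.png",f["pixels"][:,:,::-1]); print(n,f["K"],f["k1"],f["view"])
print(arm.tip_extent)
E
```

```text
pics
{'t': 0.0, 'q': array([ 1.57812139e+00,  3.59349821e-01,  1.10460561e-02, -3.68559557e-04,
       -1.22408036e+00, -2.88149629e-01]), 'qd': array([-0.00046817, -0.00046732, -0.00014815,  0.00036453, -0.0006311 ,
       -0.00013243]), 'joint_efforts': array([-8.63951955e-04, -5.82716918e+01,  2.93047106e+01,  6.99704289e+00,
        6.87337102e-03, -1.72168834e-04]), 'eef_pos': array([0.18693511, 0.64812628, 0.25063773]), 'ee_rot': array([-3.14147357e+00, -1.62080788e-03, -1.85174651e+00]), 'force': array([ 0.6009019 ,  0.13181004, -0.78207852]), 'moment': array([ 0.03457793,  0.03926588, -0.03740814]), 'width': 0.08765022907922786}
scene [[496.04944355   0.         286.1275615 ]
 [  0.         496.04944355 208.52316275]
 [  0.           0.           1.        ]] -0.1805452080418286 [[ 0.56124511 -0.82761802  0.00723437 -0.26528172]
 [-0.60031453 -0.41308652 -0.6848226   0.36140966]
 [ 0.56975995  0.38001044 -0.72867391  0.9573464 ]
 [ 0.          0.          0.          1.        ]]
top [[475.0080786    0.         278.7190811 ]
 [  0.         475.0080786  208.61146771]
 [  0.           0.           1.        ]] -0.07105629769625275 [[-0.02215341 -0.99974525  0.00432047  0.01956349]
 [-0.99682799  0.02175793 -0.07655422  0.50461148]
 [ 0.07644072 -0.0060027  -0.99705606  1.26501553]
 [ 0.          0.          0.          1.        ]]
0.025
```

View pics/scene0.png

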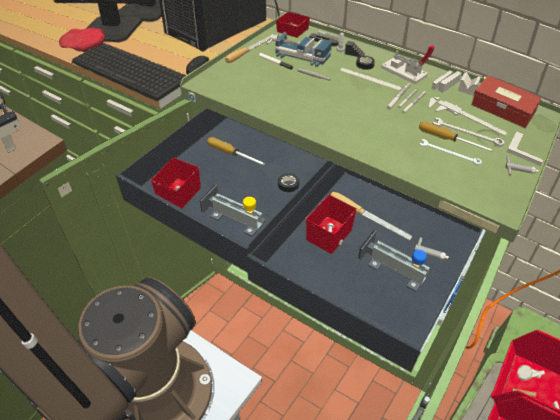

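View pics/top0.png

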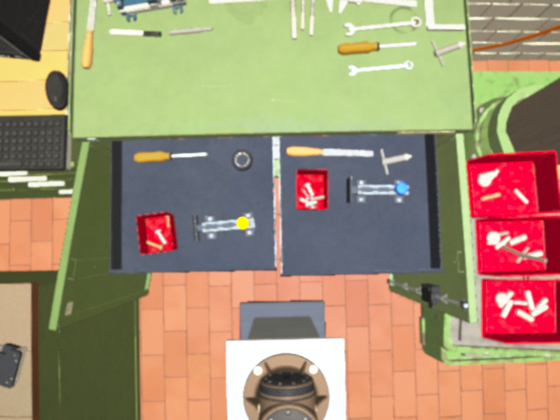

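The yellow stop is in the left drawer: knob at about (243,223) in top and (250,204) in scene, end plate on its left, and box A at about (157,233) in top. The blue stop is in the right drawer, knob at about (402,188). Next I measure these.

```bash
cat > h.py <<'E'
import numpy as np, cv2
from station import grab_frame
def ray(f,uv):
    K=f["K"];d=np.array([f["k1"],0,0,0,0.])
    p=cv2.undistortPoints(np.array([[uv]],float),K,d).ravel()
    R=f["view"][:3,:3];t=f["view"][:3,3]
    v=R.T@np.array([p[0],p[1],1]);return -R.T@t,v/np.linalg.norm(v)
def onz(f,uv,z):
    o,v=ray(f,uv);return o+v*(z-o[2])/v[2]
def tri(r1,r2):
    A=np.zeros((3,3));b=np.zeros(3)
    for o,v in(r1,r2):
        P=np.eye(3)-np.outer(v,v);A+=P;b+=P@o
    x=np.linalg.solve(A,b);return x,[np.linalg.norm((np.eye(3)-np.outer(v,v))@(x-o)) for o,v in(r1,r2)]
def proj(f,p):
    c=f["view"][:3,:3]@np.array(p)+f["view"][:3,3];a=c[:2]/c[2];a=a*(1+f["k1"]*(a@a));return f["K"][:2,:2]@a+f["K"][:2,2]
def mask(f,lo,hi):
    return cv2.inRange(cv2.cvtColor(f["pixels"],cv2.COLOR_RGB2HSV),lo,hi)
def knob(f,c='y'):
    m=mask(f,(24,150,120),(34,255,255)) if c=='y' else mask(f,(100,150,100),(118,255,255))
    n,l,s,ce=cv2.connectedComponentsWithStats(m)
    return [(ce[i].round(2),s[i]) for i in range(1,n) if s[i][4]>25]
E
python3 - <<'E'
from h import *
T=grab_frame("top");S=grab_frame("scene")
for c in 'yb':
    print(c,"T",knob(T,c),"S",knob(S,c))
for n,f,(x,y,w,h) in(("t",T,(120,190,150,70)),("s",S,(140,150,140,90))):
    im=f["pixels"][y:y+h,x:x+w,::-1]; cv2.imwrite(f"pics/crop_{n}.png",cv2.resize(im,None,fx=5,fy=5,interpolation=cv2.INTER_CUBIC))
E
```

```text
y T [(array([242.27, 222.51]), array([237, 217,  12,  12, 112], dtype=int32))] S [(array([249.11, 203.49]), array([243, 197,  13,  16, 148], dtype=int32))]
b T [(array([398.13, 189.74]), array([395, 184,   9,  11,  39], dtype=int32))] S [(array([418.83, 256.81]), array([412, 250,  15,  15, 166], dtype=int32))]
```

```bash
python3 -m jog 2>&1 | head -5
```

```text
invalid input
```

View pics/crop_t.png

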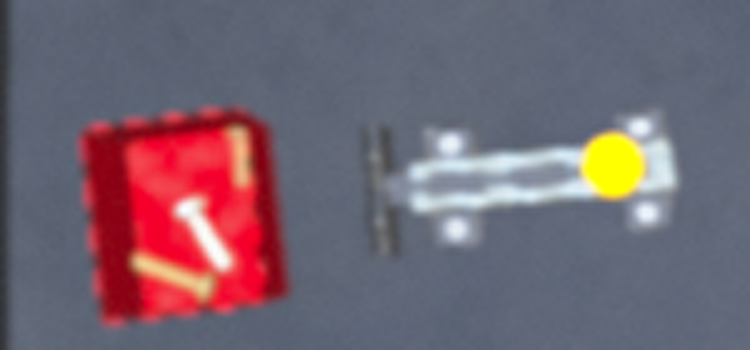

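View pics/crop_s.png

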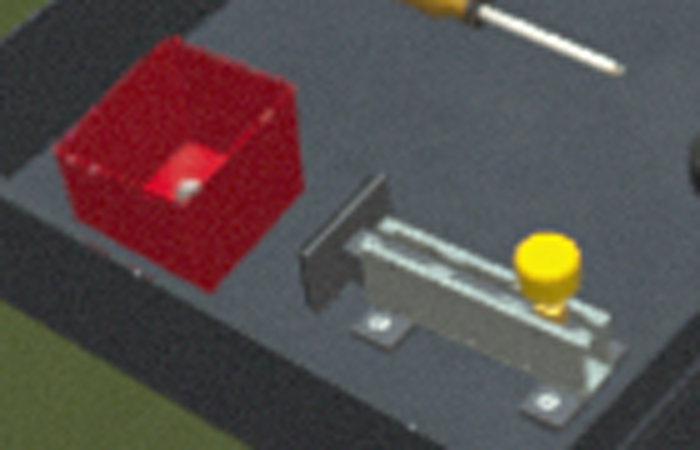

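```bash
python3 - <<'E'
from h import *
T=grab_frame("top");S=grab_frame("scene")
ct=lambda x,y:((x+.5)/5-.5+120,(y+.5)/5-.5+190)
cs=lambda x,y:((x+.5)/5-.5+140,(y+.5)/5-.5+150)
k,e=tri(ray(T,ct(612,165)),ray(S,cs(548,252)));print("knob",k,e)
F=k[2]-.09
print("floor",F)
a=onz(T,ct(412,188),F+.05);b=onz(T,ct(674,163),F+.05)
print(a,b,np.linalg.norm(a-b)); d=(a-b)/np.linalg.norm(a-b);print("dir",d,"yaw",np.arctan2(d[1],d[0]))
m=(a+b)/2;n=np.array([-d[1],d[0],0]);print("knob y along",(k-m)@d,"lat",(k-m)@n)
# scene check of tube ends
print("scene proj ends",proj(S,a),proj(S,b), "crop", (proj(S,a)-[140,150])*5,(proj(S,b)-[140,150])*5)
# holes/feet
# plate
p1=onz(T,ct(378,130),F+.05);p2=onz(T,ct(386,250),F+.05);print("plate",p1,p2,np.linalg.norm(p1-p2))
for q in((85,128),(268,112),(285,290),(108,320)):
    print("box",onz(T,ct(*q),F+.076))
# drawer walls around
for q in((112,270),(274,270),(274,140),(112,140)):print("wall",onz(T,q,F+.088))
E
```

```text
knob [0.4657649  0.10368871 0.08702634] [np.float64(0.0002710988380622127), np.float64(0.00027109883806226027)]
floor -0.0029736613307161514
[0.45799663 0.21226348 0.04702634] [0.46823115 0.07360275 0.04702634] 0.13903792395204365
dir [-0.07360956  0.99728714  0.        ] yaw 1.6444725230630168
knob y along -0.03933307671244541 lat 0.0002449469500567459
scene proj ends [214.41031182 195.46624811] [260.45355996 215.73499446] crop [372.05155908 227.33124057] [602.2677998  328.67497229]
plate [0.48907446 0.22999153 0.04702634] [0.42558668 0.22637274 0.04702634] 0.06359083268979832
box [0.49168436 0.37873403 0.07302634]
box [0.49795852 0.28280452 0.07302634]
box [0.40563479 0.27457861 0.07302634]
box [0.39192511 0.3668555  0.07302634]
wall [0.35151885 0.43933581 0.08502634]
wall [0.34362857 0.02432374 0.08502634]
wall [0.67885277 0.01715451 0.08502634]
wall [0.68947213 0.4411415  0.08502634]
```

```bash
python3 -m jog '[[[0.017,-0.034,0,0,0,-0.076,1],[0.017,-0.034,0,0,0,-0.076,1],[0.017,-0.034,0,0,0,-0.076,1],[0.017,-0.034,0,0,0,-0.076,1],[0.017,-0.034,0,0,0,-0.076,1],[0.017,-0.034,0,0,0,-0.076,1],[0.017,-0.034,0,0,0,-0.076,1],[0.017,-0.034,0,0,0,-0.076,1],[0.017,-0.034,0,0,0,-0.076,1],[0.017,-0.034,0,0,0,-0.076,1],[0.017,-0.034,0,0,0,-0.076,1],[0.017,-0.034,0,0,0,-0.076,1],[0.017,-0.034,0,0,0,-0.076,1],[0.017,-0.034,0,0,0,-0.076,1],[0.017,-0.034,0,0,0,-0.076,1],[0.017,-0.034,0,0,0,-0.076,1],[0,0,0,0,0,0,1]]]'
```

```text
t: 2.42
eef_pos: [0.4596, 0.1027, 0.2515]
ee_rot: [-3.141, -0.0, -3.071]
force: [0.2, -0.5, -0.7]
width: 0.0877
```

```bash
python3 -m jog '[[[0.003,0.0005,-0.02,0,0,0.003,1],[0.003,0.0005,-0.03,0,0,0,1],[0,0,-0.03,0,0,0,1],[0,0,-0.03,0,0,0,1],[0,0,-0.03,0,0,0,1],[0,0,-0.02,0,0,0,1],[0,0,-0.01,0,0,0,1],[0,0,0,0,0,0,1]]]'
python3 - <<'E'
from h import *
for n in("scene","top"):
    f=grab_frame(n); x,y,w,h=(120,180,160,100) if n=="top" else (140,110,160,130)
    cv2.imwrite(f"pics/pre_{n}.png",cv2.resize(f["pixels"][y:y+h,x:x+w,::-1],None,fx=4,fy=4))
E
```

```text
t: 3.42
eef_pos: [0.4649, 0.1058, 0.0814]
ee_rot: [-3.141, -0.001, -3.064]
force: [0.3, 0.0, 0.3]
width: 0.0876
```

View pics/pre_scene.png

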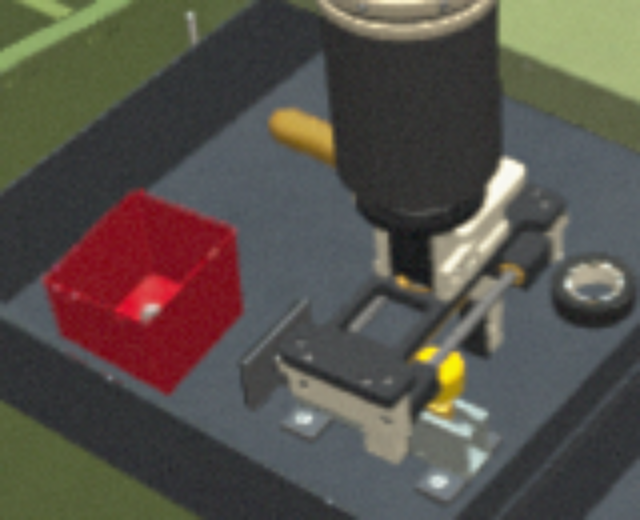

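View pics/pre_top.png

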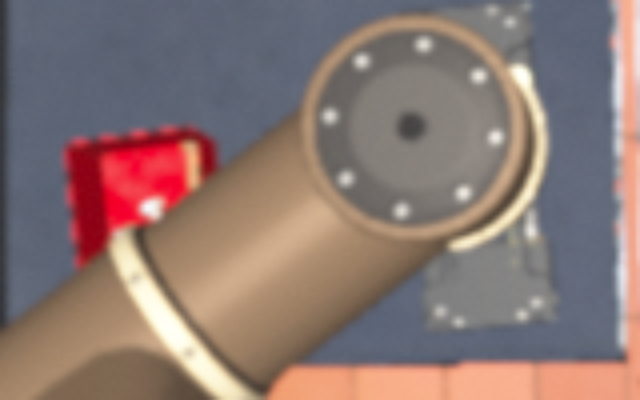

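The fingers straddle the yellow knob: the near finger is at crop (390,440), the far one at (490,330) and the knob at (440,380). I'll close on it now.

```bash
python3 -m jog '[[[0,-0.001,0,0,0,0,0.5],[0,0,0,0,0,0,0.3],[0,0,0,0,0,0,0.3],[0,0,0,0,0,0,0.3],[0,0,0,0,0,0,0.3],[0,0,0,0,0,0,0.3],[0,0,0,0,0,0,0.3]]]' 30
```

```text
t: 4.4
eef_pos: [0.4648, 0.1045, 0.0815]
ee_rot: [-3.141, -0.0, -3.065]
force: [-0.5, 0.3, 2.1]
width: 0.0313
```

```bash
python3 -m jog '[[[0,0,0,0,0,0,0],[0,0,0,0,0,0,0],[0,0,-0.003,0,0,0,0],[0,0,-0.003,0,0,0,0],[0,0,-0.003,0,0,0,0],[0,0,-0.003,0,0,0,0],[0,0,0,0,0,0,0],[0,0,0,0,0,0,0]]]' 40
```

```text
t: 5.4
eef_pos: [0.4649, 0.1045, 0.0699]
ee_rot: [-3.141, -0.0, -3.064]
force: [-5.5, 0.8, 10.1]
width: 0.0306
```

```bash
python3 -m jog '[[[-0.001,0.004,0,0,0,0,0],[-0.0005,0.006,0,0,0,0,0],[-0.0005,0.006,0,0,0,0,0],[-0.0005,0.006,0,0,0,0,0],[0,0,0,0,0,0,0],[0,0,0,0,0,0,0]]]'
python3 - <<'E'
from h import *
f=grab_frame("scene"); x,y,w,h=(140,110,160,130)
cv2.imwrite(f"pics/mid_scene.png",cv2.resize(f["pixels"][y:y+h,x:x+w,::-1],None,fx=4,fy=4))
print(knob(f))
E
```

```text
t: 6.15
eef_pos: [0.4633, 0.1272, 0.0703]
ee_rot: [3.141, 0.002, -3.064]
force: [-2.8, 0.7, 9.9]
width: 0.0303
[]
```

View pics/mid_scene.png

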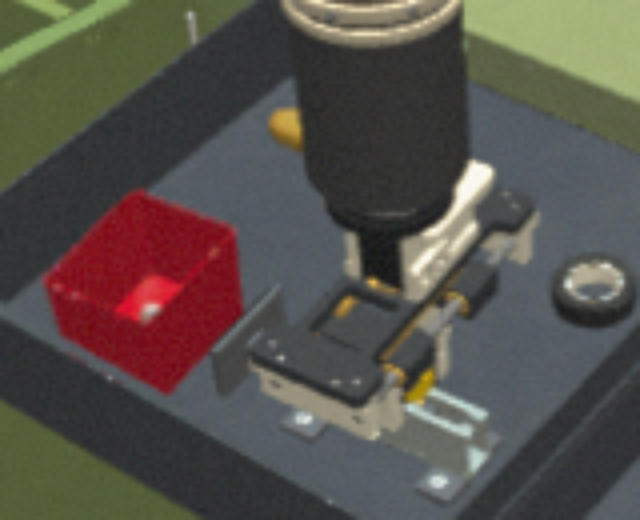

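The plate has moved out about 23 mm with the knob, and the force is low. Continuing the slide.

```bash
python3 -m jog '[[[-0.0005,0.005,0,0,0,0,0],[-0.0005,0.005,0,0,0,0,0],[-0.0005,0.005,0,0,0,0,0],[0,0.002,0,0,0,0,0],[0,0,0,0,0,0,0],[0,0,0,0,0,0,0]]]'
python3 - <<'E'
from h import *
f=grab_frame("scene"); x,y,w,h=(140,110,160,130)
cv2.imwrite(f"pics/mid2_scene.png",cv2.resize(f["pixels"][y:y+h,x:x+w,::-1],None,fx=4,fy=4))
E
```

```text
t: 6.95
eef_pos: [0.4621, 0.1442, 0.0704]
ee_rot: [3.141, 0.002, -3.064]
force: [-2.4, 0.6, 10.3]
width: 0.0308
```

View pics/mid2_scene.png

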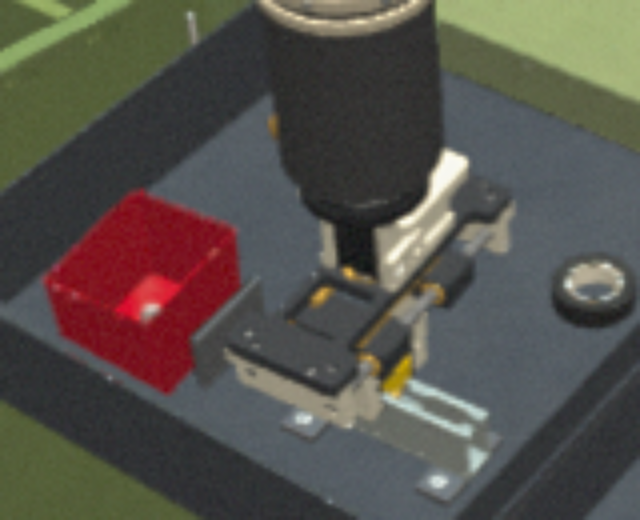

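```bash
python3 -m jog '[[[0,0,-0,0,0,0,0],[0,0,0.003,0,0,0,0],[0,0,0.003,0,0,0,0],[0,0,0.002,0,0,0,0],[0,0,0,0,0,0,0],[0,0,0,0,0,0,0]]]'
```

```text
t: 7.75
eef_pos: [0.4621, 0.1442, 0.0782]
ee_rot: [3.141, 0.002, -3.064]
force: [-1.2, -0.2, 6.3]
width: 0.0308
```

At about 3.5 mm pressed, the spring still pushes up with 6.3 N, so the pin has entered the hole. I'll open the fingers and retreat.

```bash
python3 -m jog '[[[0,0,0.002,0,0,0,0],[0,0,0,0,0,0,0.6],[0,0,0,0,0,0,1],[0,0,0,0,0,0,1],[0,0,0,0,0,0,1],[0,0,0,0,0,0,1]]]'
python3 -m jog '[[[0,0,0.01,0,0,0,1],[0,0,0.02,0,0,0,1],[0,0,0.03,0,0,0,1],[0,0,0.03,0,0,0,1],[0,0,0.03,0,0,0,1],[0,0,0.03,0,0,0,1],[0,0.02,0.02,0,0,0,1],[-0.017,0.034,0,0,0,0,1],[-0.017,0.034,0,0,0,0,1],[-0.017,0.034,0,0,0,0,1],[-0.017,0.034,0,0,0,0,1],[-0.017,0.034,0,0,0,0.05,1],[-0.017,0.034,0,0,0,0.076,1],[-0.017,0.034,0,0,0,0.076,1],[-0.017,0.034,0,0,0,0.076,1],[-0.017,0.034,0,0,0,0.076,1],[-0.017,0.034,0,0,0,0.076,1],[-0.017,0.034,0,0,0,0.076,1],[-0.017,0.034,0,0,0,0.076,1],[0,0,0,0,0,0,1]]]'
python3 - <<'E'
from h import *
for n,(x,y,w,h) in(("top",(120,190,150,70)),("scene",(140,150,140,90))):
    f=grab_frame(n);print(n,knob(f))
    cv2.imwrite(f"pics/end_{n}.png",cv2.resize(f["pixels"][y:y+h,x:x+w,::-1],None,fx=5,fy=5,interpolation=cv2.INTER_CUBIC))
E
```

```text
t: 8.5
eef_pos: [0.4611, 0.1435, 0.0795]
ee_rot: [-3.142, -0.0, -3.065]
force: [0.4, 0.1, -0.7]
width: 0.0749
t: 11.0
eef_pos: [0.2559, 0.5732, 0.2495]
ee_rot: [-3.141, -0.0, -2.48]
force: [0.6, 0.1, -0.3]
width: 0.0873
top [(array([226.66, 223.96]), array([221, 218,  12,  13, 116], dtype=int32))]
scene [(array([235.5 , 197.29]), array([230, 191,  12,  15, 140], dtype=int32))]
```

View pics/end_top.png

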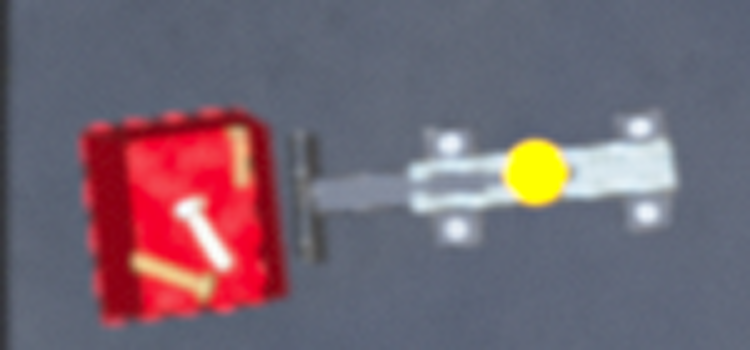

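View pics/end_scene.png

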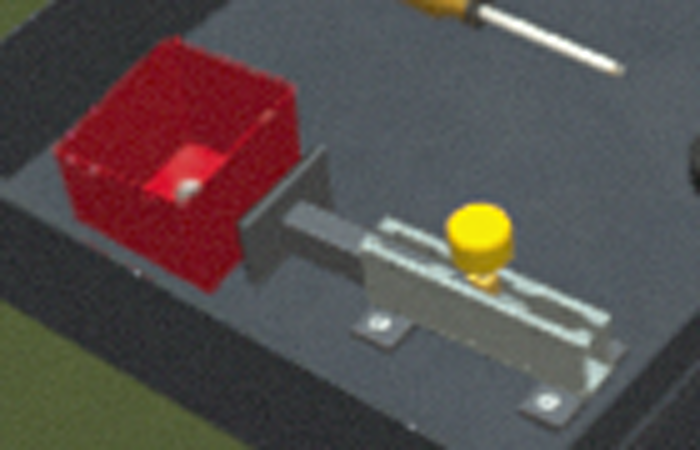

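The knob is now at top (226.7,224.0), over the middle of the tube. The plate stands clear of the box, and the box is at the same pixels as before. Next I check the knob height and travel.

```bash
python3 - <<'E'
from h import *
T=grab_frame("top");S=grab_frame("scene")
ct=lambda x,y:((x+.5)/5-.5+120,(y+.5)/5-.5+190)
cs=lambda x,y:((x+.5)/5-.5+140,(y+.5)/5-.5+150)
k,e=tri(ray(T,ct(536,172)),ray(S,cs(480,223)));print("knob",k,e)
k0=np.array([.46577,.10369,.08703]);d=np.array([-.0736,.9973,0]);print("travel",(k-k0)@d)
m=(np.array([.45800,.21226,.04703])+[.46823,.07360,.04703])/2;print("from mid",(k-m)@d)
t0=cv2.imread("pics/top0.png");c=cv2.absdiff(t0,T["pixels"][:,:,::-1].copy());g=(c.max(2)>50).astype(np.uint8)
n,l,s,ce=cv2.connectedComponentsWithStats(g);print([tuple(s[i]) for i in range(1,n) if s[i][4]>15])
print("blue",knob(T,'b'),knob(S,'b'))
E
```

```text
knob [0.46282591 0.14284301 0.0870828 ] [np.float64(0.000577375888768113), np.float64(0.000577375888768105)]
travel 0.03926398052290967
from mid -6.547947709032375e-05
[(np.int32(220), np.int32(217), np.int32(14), np.int32(14), np.int32(146)), (np.int32(235), np.int32(216), np.int32(15), np.int32(14), np.int32(149)), (np.int32(0), np.int32(275), np.int32(11), np.int32(7), np.int32(42)), (np.int32(0), np.int32(283), np.int32(32), np.int32(105), np.int32(1919)), (np.int32(0), np.int32(298), np.int32(9), np.int32(12), np.int32(28)), (np.int32(31), np.int32(319), np.int32(9), np.int32(13), np.int32(57)), (np.int32(33), np.int32(341), np.int32(5), np.int32(20), np.int32(88)), (np.int32(48), np.int32(340), np.int32(9), np.int32(8), np.int32(38)), (np.int32(313), np.int32(378), np.int32(6), np.int32(17), np.int32(53)), (np.int32(265), np.int32(385), np.int32(12), np.int32(3), np.int32(17)), (np.int32(298), np.int32(386), np.int32(15), np.int32(3), np.int32(22)), (np.int32(298), np.int32(393), np.int32(14), np.int32(4), np.int32(20)), (np.int32(258), np.int32(398), np.int32(5), np.int32(7), np.int32(20))]
blue [(array([398.11, 189.71]), array([395, 184,   9,  11,  38], dtype=int32))] [(array([418.83, 256.72]), array([412, 250,  15,  15, 163], dtype=int32))]
```

The knob is within 0.1 mm of the tube's middle, its height is back to 87 mm so the pin is up, and the box and blue stop haven't moved.

```bash
python3 -c "
from station import job_done
print(job_done())"
```

```text
the job is handed in; nothing more can be done
None
```

The yellow stop is now locked in its middle hole, and I have handed the job in at about 11 s. I pinched the yellow knob across the tube, pressed it about 12 mm, slid the tube out about 39 mm, eased it up and let go.

- **Yellow stop:** By triangulation the knob travelled 39.3 mm and stands about 0.1 mm from the middle of the outer tube. That is less than the 44 mm hole spacing because the tube started about 5 mm past the centre of its first hole.
- **Pin:** The knob top is back at z = 0.087 m, the same height as at the start, so the pin has sprung up.
- **Red box and blue stop:** In the before and after pictures, neither has moved. The end plate is clear of the box.
- **Robot:** The arm is well away and touching nothing, with the gripper open. The readings I took showed no more than about 12 N on the tool.
- **Small disagreements:** The outer tube measured 139 mm rather than 136 mm, and the end plate about 64 mm rather than 70 mm. The gap from plate to box looks slightly under the stated 15 mm. All are explained by the picture resolution and are well within the hole's 9 mm of play.

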